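# Set the eccentric guide roller of a filter-slide track with a gauge bar

### The arm

A 6-joint arm with a two-finger parallel gripper is mounted at the origin on the work surface. World frame = base frame: x ahead of the robot, y to its left, z up, the work surface at z = 0. Lengths are in m, angles in rad, forces in N, time in s.
With the tool pointing down it reaches from about 0.425 to 0.925 m from the base axis. Payload 12.5 kg.
Tool frame: the origin (TCP) lies between the finger pads; the fingertips stand 11 mm ahead of it and the grasp point (between the pads) lies 8 mm behind it (r.tcp_to_tips is the distance from the TCP to the fingertips, in m); z points along the fingers, y is the line along which they close (so a half turn about z gives the same grasp; the last joint's range is limited). The gripper opens to 85 mm and grips with 20 to 120 N. Pads are 22 mm wide; open, the fingers measure 114 mm over their backs; the gripper's body (76 mm by 85 mm) begins 54 mm behind the grasp point. The pads swing forward as they close: fully open they stand 13 mm farther back than shut.
Start: joints at [-1.37, 0.491, 1.559, -0, 1.092, -0.106], TCP at [0.189, -0.596, 0.242] pointing down, gripper open.
Joint ranges: [-3.1, 3.1], [-0.84, 2.19], [0.05, 2.79], [-1.13, 4.28], [0.06, 2.93], [-2.69, 2.69]. Speed limits (rad/s): [2.22, 2.22, 2.79, 3.14, 3.14, 3.14].

### API

Orientations are given as a unit quaternion [x, y, z, w].
In Python, from station import r gives the robot as it stands. The module is installed in compiled form; this text tells all that it offers.
- The arm moves only by the tool carry_out, never from a script. Its argument "steps" is a list of rows, each an object with "linear": the shift along the world's x, y, z in units of 40 mm (1.0 is 40 mm), a list of three; "delta_rot": the turn, a rotation vector about the world's x, y, z in units of 5 degrees (1.0 is 5 degrees), a list of three; "hand": the opening, from 0 (shut) to 1 (fully open). In form: [{"linear": [dx, dy, dz], "delta_rot": [ax, ay, az], "hand": hand}, ...]. A call has 1 to 20 rows; each row is the pose to reach, as a shift and turn from the pose commanded when the call began; what a row does not reach only later rows make up. A row lasts 1/10 s, in which the tool goes at most 50 mm and 8.59 degrees, less where a joint would pass 70% of its speed; a pose out of reach is approached as far as the arm can. A call with a gripper value outside its range is refused whole. The fingers move at their own pace and stop on an object; "force" is the grip in N (left out, the last holds). Time passes only in rows, so rows that repeat a pose let the fingers close. It gives the time, the measured TCP pose, the force, the opening and the grip force at its end, in the units of the state.
- r.sense(): the state, without advancing time (a new reading comes with each control period).
- r.get_image(name): name is "scene" or "side" or "wrist"; returns a dict with "pixels" (480x640x3 uint8, red, green, blue), "range_z" (480x640 float32, m along the optical axis (not along the pixel's ray), 0 where there is no reading), "K" (3x3 intrinsics, pixels), "rvec" (rotation vector, rad) and "tvec" (3), from world to camera coordinates, as OpenCV has them. Camera axes: x right, y down, z forward; pixel columns grow to the right and rows downward; lengths in m; the calibration is good to about 2 mm. The wrist camera is an equidistant fisheye: a pixel r from the principal point sees the ray r / f radians off the axis. A picture is of the moment at which its call begins.
- r.hand_in(): hands the job in; it is judged then, once.
The state is a dict: "clock": time; "joint_positions": joint angles; "joint_velocities": joint speeds; "tau": joint torques, N m; "tcp_pos": TCP position; "eef_rot": TCP orientation; "wrist_force": force on the tool from outside, world axes, zero at the start; "torque": the same for the moment, N m; "gripper_width": finger opening in m; "grip_force": force on a finger pad.
Only numpy, scipy, OpenCV 4.12 (cv2) and the standard library are available. Lean on these libraries where they do the work, as an engineer would, in place of code of your own. Each camera call takes 0.05 s, during which the arm holds its last target. There are 200 camera calls.

### The job

Set the guide roller of this filter-slide track to the gauge bar: push the bar by its upright grip along the track until the grip is opposite the roller's bolt, then swing the lever until the roller just meets the bar, leaving at most about a millimetre of play and no pinch, and let go of the lever. Then check the gap by pushing the bar on through it, up to the end stop, without disturbing the setting. Never lift the bar out of the track, and leave the things standing around where they are.

Things in the scene. Friction and masses are not known exactly. Their poses are not given: they have to be found in the camera images.
- track: Fixed slide track: black plate 360 x 115 x 10 mm on the bench. Origin: bench level, under the bar's centre line when the bar lies against the fence. x runs along the track to the end stop, y across to the fence, z up. Fence (bare metal): inner face y = +12 mm, top 30 mm above the bench. Two low curbs on the other side: faces y = -21 mm, tops z = 17 mm. The x = -180 mm end is open.
- end_stop (a point): Middle of the end stop's face, a cross block at track x = +165 mm, 20 mm above the bench. The bar's end meets it when the bar's centre is at track x = +105 mm.
- gauge: Loose steel gauge bar, 120 long (its x) x 24 wide x 16 mm high, 0.2 to 0.4 kg. Upright round dark grip, 14 mm in diameter, at its middle, from 16 to 76 mm above the bar's underside. Origin: centre of its underside. It starts flat on the plate (z = 10 mm) at the track's open end, track x -115 to -85 mm.
- eccentric: White roller (44 mm diameter, 16 to 32 mm above the bench) and flat metal lever (top 40 mm) in one piece, turning on an upright bolt 9 mm off the roller's centre (bolt head 48 mm). Origin: on the bolt's axis, 16 mm above the bench; x along the lever. Bolt near track x = 0, y = -35 mm (3 to 4 mm off, varies). Turning anticlockwise from above closes the gap. Stiff (0.07 N m): stays put.
- lever_range (a point): Point 80 mm from the bolt where the lever's post stands at the fully open stop (-150 degrees from track x, anticlockwise positive). The lever turns 2.4 rad from there, anticlockwise; it starts 0.1 to 0.7 rad from it, and the right setting lies 1.1 to 2.1 rad from it.
- roller_center (a point): Centre of the 44 mm roller disc, 24 mm above the bench. The gap between roller and fence is 12 mm - 22 mm - (its y in the track's frame); the roller just meets the 24 mm bar, lying against the fence, when that y is -34 mm. At y = -35 mm there is 1 mm of play. Near the setting 0.1 rad of lever moves it about 0.9 mm; pressed harder, the roller pinches the bar, which then slides stiffly or not at all.
- lever_post (a point): Upright black post on the lever's free end, 80 mm from the bolt's axis, 14 mm in diameter, from 40 to 82 mm above the bench; this point lies on its axis 61 mm above the bench. Push it sideways to turn the eccentric.
- vial_rack: Bystander, leave alone: green rack 160 x 50 mm with a row of six amber vials, 69 mm high. Origin: centre of its underside.
- lens_post: Bystander, leave alone: small lens on a steel post with a 32 mm round foot, 80 mm high. Origin: centre of its underside.
- driver: Bystander, leave alone: screwdriver 160 mm long lying on the bench.
Not all that is in view belongs to the job. Of the things like the gauge, leave any that is blue or orange; of the rest the smaller one is meant.

How it is judged:
On the way, in this order (a step that is already met when the one before it is completed fails the run):
1. the bar lies in the still open gap, its grip opposite the bolt (within 30 mm along the track) (x of gauge in the frame of track between -0.03 and 0.03 m and y of roller_center in the frame of track below -0.0375 m), for 0.2 s.
2. with the bar still in the gap the roller is set to it, from 0.4 mm of squeeze to 2.2 mm of play, pressing it with less than 6 N, the fingers off the lever (x of gauge in the frame of track between -0.04 and 0.04 m and y of roller_center in the frame of track between -0.0362 and -0.0336 m and contact force between eccentric and gauge below 6 N and contact force between the fingers and eccentric below 0.1 N), for 0.3 s.
At the end, for the whole second after the job is handed in: The bar lies flat in the track beyond the roller, within 8 mm of the end stop, at rest; the roller is still set: gap to the fence from 0.4 mm under to 2.2 mm over the bar's 24 mm width (x of gauge in the frame of track above 0.097 m and y of gauge in the frame of track between -0.012 and 0.006 m and z of gauge in the frame of track below 0.013 m and linear speed of gauge below 0.01 m/s and y of roller_center in the frame of track between -0.0362 and -0.0336 m); the robot touches nothing.
It fails at once if the bar is lifted out of the track (more than 8 mm off the plate) or tipped (over 0.3 rad) (z of gauge in the frame of track above 0.018 m or angle between gauge's own z axis and vertical above 0.3 rad).
It fails at once if a bystander is moved more than 20 mm (distance of any of vial_rack, lens_post, driver from where it was at the start of the episode above 0.02 m).
It fails at once if the vial rack or the lens is tipped (angle between any of vial_rack, lens_post's own z axis and vertical above 0.4 rad).
It also fails if it takes over 72 s, if anything falls off the work surface, if the arm or the gripper's body presses on something with over 40 N, if the wrist force passes 120 N, or if a joint passes its speed limit or range.

## Working session

There is one attempt and no reset: what is moved stays moved. The work goes in short steps, Python scripts to look and compute and a tool call to move; the robot and the scene stay as the last step left them, time stands still between calls to the robot, and variables do not carry over. Pictures are saved under pics/ and viewed, at most 13 in all, crops included, and the job is handed in when it is done.

Besides the shell and the picture viewer there is one more tool, called after "Request:" as name(argument=value, ...) on one line, values as JSON. carry_out: Moves the arm, as the interface text tells. Its arguments: {"type":"object","properties":{"steps":{"type":"array"},"force":{"type":"number"}},"required":["steps"]}

```bash
mkdir -p pics; cat > h.py <<'E'
import numpy as np, cv2
from station import r
def pts(d):
    """world point of each pixel from depth (pinhole)"""
    K=d["K"];R=cv2.Rodrigues(np.array(d["rvec"],float))[0];t=np.array(d["tvec"],float).ravel()
    v,u=np.mgrid[:480,:640];z=d["range_z"]
    c=np.stack([(u-K[0,2])/K[0,0]*z,(v-K[1,2])/K[1,1]*z,z],-1)
    return (c-t)@R
def save(n,img): cv2.imwrite("pics/"+n,cv2.cvtColor(np.ascontiguousarray(img),cv2.COLOR_RGB2BGR))
def ray(d,u,v,h):
    K=d["K"];R=cv2.Rodrigues(np.array(d["rvec"],float))[0];t=np.array(d["tvec"],float).ravel()
    o=-R.T@t;g=R.T@np.array([(u-K[0,2])/K[0,0],(v-K[1,2])/K[1,1],1]);return o+g*(h-o[2])/g[2]
E
python3 - <<'E'
from h import *
for n in("scene","side"):
    d=r.get_image(n);save(n+"0.png",d["pixels"]);np.savez(n+"0.npz",**d)
    R=cv2.Rodrigues(np.array(d["rvec"],float))[0];print(n,-R.T@np.array(d["tvec"]).ravel(),R[2])
print(r.sense())
E
```

```text
scene [1.17482586 0.25343414 0.98475916] [-0.54884008 -0.21383988 -0.80811328]
side [ 0.40219361 -0.82671255  0.60098305] [ 0.16436536  0.82824673 -0.53571577]
{'clock': 0.1, 'joint_positions': array([-1.36958022e+00,  4.91480366e-01,  1.55941791e+00, -1.32961813e-05,
        1.09167476e+00, -1.05602823e-01]), 'joint_velocities': array([ 9.64145716e-04, -8.09753394e-04, -2.42355915e-03, -9.56898348e-05,
        9.18876531e-04,  2.47916700e-04]), 'tau': array([ 4.64326789e-03, -6.19446588e+01, -2.62026393e+01, -5.91824437e-05,
        2.91231212e-03, -7.15516606e-07]), 'tcp_pos': array([ 0.18874506, -0.59561316,  0.24178779]), 'eef_rot': array([ 9.88255241e-01,  1.52811449e-01, -2.93167629e-05, -4.89349677e-04]), 'wrist_force': array([ 0.61872496, -0.62907557, -0.01017059]), 'torque': array([ 0.02292759, -0.00399162, -0.00175899]), 'grip_force': 0.0, 'gripper_width': 0.08530977999619764}
```

View pics/scene0.png

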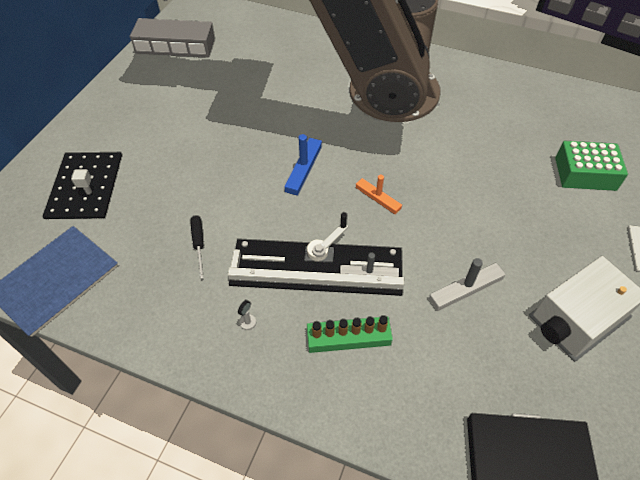

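View pics/side0.png

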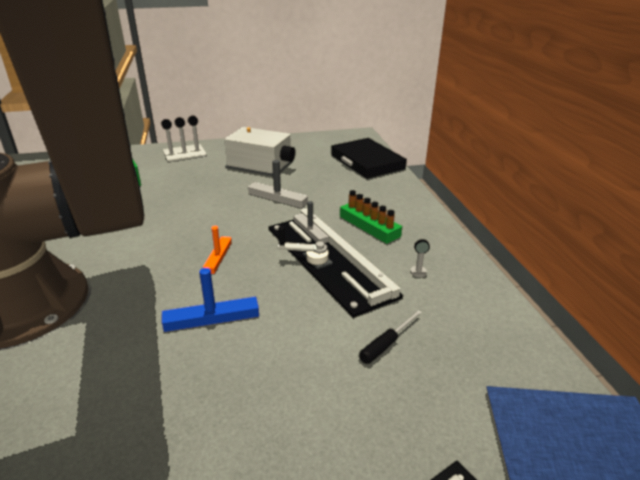

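Scene view: the candidates are the blue bar (303,165), the orange bar (379,193), the larger grey bar on the bench (468,285) and the small grey bar in the track with its grip at (371,265). I choose the one in the track. The roller bolt is at (318,248), the lever post at (344,218), and the end stop is on the left at about (236,265).

```bash
python3 - <<'E'
from h import *
d=dict(np.load("scene0.npz"));P=pts(d);px=d["pixels"]
save("crop.png",cv2.resize(px[200:310,220:420],None,fx=4,fy=4,interpolation=cv2.INTER_CUBIC))
g=px.astype(int).max(-1);v,u=np.mgrid[:480,:640]
reg=(u>220)&(u<412)&(v>205)&(v<300)
# black plate corners
m=(reg&(abs(P[...,2]-.01)<.006)&(g<60))
q=P[m][:,:2].astype(np.float32);print("plate",m.sum(),cv2.minAreaRect(q))
f=reg&(abs(P[...,2]-.030)<.004)&(g>120)
q=P[f][:,:2].astype(np.float32);print("fence top z30",f.sum(),cv2.minAreaRect(q))
for n,(a,b,c,e) in dict(grip=(362,380,250,276),post=(336,352,208,232)).items():
    mm=(u>a)&(u<b)&(v>c)&(v<e)&(P[...,2]>.045)&(g<110);q=P[mm];print(n,len(q),q.mean(0),q.max(0),q.min(0))
mm=(u>300)&(u<335)&(v>235)&(v<262)&(P[...,2]>.043);print("bolt",mm.sum(),P[mm].mean(0),P[mm].max(0))
for n,(uv) in dict(driver=(198,235),lens=(245,310),rackL=(310,340)).items(): print(n,P[uv[1],uv[0]])
E
```

```text
plate 3905 ((0.6081849932670593, 0.016175299882888794), (0.11816860735416412, 0.35794946551322937), 18.024246215820312)
fence top z30 1964 ((0.6058737635612488, 0.01646605134010315), (0.09991279244422913, 0.35985586047172546), 17.965599060058594)
grip 93 [0.59260498 0.12676998 0.07047909] [0.59799529 0.13279007 0.09076743] [0.58282908 0.11953638 0.04506084]
post 86 [0.52274653 0.04243098 0.08060515] [1.17482586 0.25343414 0.98475916] [0.50479426 0.0324994  0.045733  ]
bolt 78 [0.60597157 0.02417502 0.08340722] [1.17482586 0.25343414 0.98475916]
driver [ 0.6406147  -0.24698017  0.02689206]
lens [ 0.78232893 -0.05844377  0.06630777]
rackL [0.77870155 0.07188901 0.03104522]
```

View pics/crop.png

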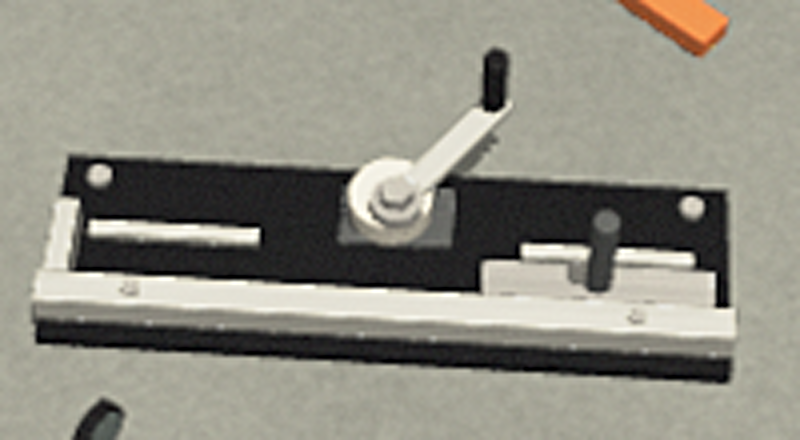

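The crop confirms the choice: the small grey bar in the track, grip top at about (371,254). The lever is at the far side with its post top at (344,214), and the bolt is at (319,247).

```bash
python3 - <<'E'
from h import *
for name in("scene","side"):
    d=dict(np.load(name+"0.npz"));P=pts(d);px=d["pixels"];g=px.astype(int).max(-1);z=P[...,2];near=np.linalg.norm(P[...,:2]-[.61,.016],axis=-1)<.22
    m=(near&(abs(z-.01)<.005)&(g<70)).astype(np.uint8);m=cv2.morphologyEx(m,cv2.MORPH_CLOSE,np.ones((9,9)))
    c=max(cv2.findContours(m,0,2)[0],key=cv2.contourArea)
    h=cv2.convexHull(c)[:,0];print(name,"plate",cv2.minAreaRect(np.float32([ray(d,*p,.01)[:2] for p in h])))
    a=np.deg2rad(-72.);X=np.array([np.cos(a),np.sin(a)]);Y=np.array([-X[1],X[0]])
    C=np.array([.608,.0162]);T=np.stack([(P[...,:2]-C)@X,(P[...,:2]-C)@Y],-1)
    for lo,hi in((.026,.034),):
        f=near&(z>lo)&(z<hi)&(g>100)&(T[...,1]>.0)
        for x0 in np.arange(-.16,.17,.08):
            s=f&(abs(T[...,0]-x0)<.03);
            if s.sum()>5: print("fence x%.2f y %.4f..%.4f"%(x0,*np.percentile(T[s][:,1],[5,95])),s.sum())
    for n,lo,hi,w in(("grip",.080,.092,[.59,.127]),("post",.076,.088,[.515,.042]),("bolt",.043,.054,[.575,.01]),("roller",.028,.034,[.575,.01])):
        s=(z>lo)&(z<hi)&(np.linalg.norm(P[...,:2]-w,axis=-1)<.035)&((T[...,1]<.02)|(n=="grip"))
        if s.sum(): 
            w_=P[s].mean(0); t=T[s]; print(n,s.sum(),w_.round(4),"track-rel mean",t.mean(0).round(4),"range",t.min(0).round(4),t.max(0).round(4))
E
```

```text
scene plate ((0.5876096487045288, 0.009589999914169312), (0.07234787940979004, 0.3575919270515442), 18.026216506958008)
fence x-0.16 y 0.0079..0.1654 462
fence x-0.08 y 0.0099..0.1788 832
fence x0.00 y 0.0301..0.1889 514
fence x0.08 y 0.0292..0.0461 230
fence x0.16 y 0.0056..0.0462 251
grip 42 [0.5904 0.1261 0.0859] track-rel mean [-0.1099  0.0172] range [-0.1173  0.0095] [-0.1035  0.0245]
post 42 [0.5132 0.0396 0.0821] track-rel mean [-0.0515 -0.0829] range [-0.0584 -0.0917] [-0.0455 -0.0765]
bolt 77 [0.5816 0.0154 0.0471] track-rel mean [-0.0074 -0.0254] range [-0.0291 -0.0601] [ 0.0084 -0.0062]
roller 104 [0.5827 0.0023 0.0318] track-rel mean [ 0.0054 -0.0283] range [-0.0205 -0.0519] [ 0.0208 -0.0064]
side plate ((0.6046563386917114, 0.009702086448669434), (0.1163082867860794, 0.3635472059249878), 18.532445907592773)
fence x-0.16 y 0.0061..0.1373 113
fence x-0.08 y 0.0113..0.1466 296
fence x0.00 y 0.0286..0.1849 293
fence x0.08 y 0.0282..0.0448 176
fence x0.16 y 0.0046..0.0760 274
grip 27 [0.5884 0.1221 0.0849] track-rel mean [-0.1067  0.0141] range [-0.1167  0.0072] [-0.0998  0.0201]
post 31 [0.5112 0.0354 0.0803] track-rel mean [-0.0482 -0.0862] range [-0.0569 -0.0916] [-0.0432 -0.0787]
bolt 44 [0.5867 0.0103 0.0468] track-rel mean [-0.001  -0.0221] range [-0.0102 -0.0293] [ 0.0074 -0.012 ]
roller 139 [ 0.5768 -0.0023  0.0316] track-rel mean [ 0.008  -0.0354] range [-0.024  -0.0602] [ 0.0248 -0.0082]
```

Request:
carry_out(steps=[{"linear": [7.8,7.4,0],"delta_rot": [0,0,0],"hand": 1},{"linear": [7.8,7.4,0],"delta_rot": [0,0,0],"hand": 1},{"linear": [7.8,7.4,0],"delta_rot": [0,0,0],"hand": 1},{"linear": [7.8,7.4,0],"delta_rot": [0,0,0],"hand": 1},{"linear": [7.8,7.4,0],"delta_rot": [0,0,0],"hand": 1},{"linear": [7.8,7.4,0],"delta_rot": [0,0,0],"hand": 1},{"linear": [7.8,7.4,0],"delta_rot": [0,0,0],"hand": 1},{"linear": [7.8,7.4,0],"delta_rot": [0,0,0],"hand": 1},{"linear": [7.8,7.4,0],"delta_rot": [0,0,0],"hand": 1},{"linear": [10.0,18.0,-1],"delta_rot": [0,0,0],"hand": 1},{"linear": [10.0,18.0,-1],"delta_rot": [0,0,0],"hand": 1},{"linear": [10.0,18.0,-1],"delta_rot": [0,0,0],"hand": 1},{"linear": [10.0,18.0,-1],"delta_rot": [0,0,0],"hand": 1},{"linear": [10.0,18.0,-1],"delta_rot": [0,0,0],"hand": 1},{"linear": [10.0,18.0,-1],"delta_rot": [0,0,0],"hand": 1},{"linear": [10.0,18.0,-1],"delta_rot": [0,0,0],"hand": 1},{"linear": [10.0,18.0,-1],"delta_rot": [0,0,0],"hand": 1},{"linear": [10.0,18.0,-1],"delta_rot": [0,0,0],"hand": 1},{"linear": [10.0,18.0,-1],"delta_rot": [0,0,0],"hand": 1},{"linear": [10.0,18.0,-1],"delta_rot": [0,0,0],"hand": 1}])

```text
clock: 2.1
tcp_pos: [0.5885, 0.1248, 0.2018]
eef_rot: [0.988, 0.154, -0.0, 0.0]
wrist_force: [-0.0, -0.8, 1.0]
gripper_width: 0.0857
grip_force: 0.0
```

Request:
carry_out(steps=[{"linear": [0,0,-1.2],"delta_rot": [0,0,0],"hand": 1},{"linear": [0,0,-2.4],"delta_rot": [0,0,0],"hand": 1},{"linear": [0,0,-3.6],"delta_rot": [0,0,0],"hand": 1},{"linear": [0,0,-3.65],"delta_rot": [0,0,0],"hand": 0.6},{"linear": [0,0,-3.65],"delta_rot": [0,0,0],"hand": 0.3},{"linear": [0,0,-3.65],"delta_rot": [0,0,0],"hand": 0.3},{"linear": [0,0,-3.65],"delta_rot": [0,0,0],"hand": 0.3},{"linear": [0,0,-3.65],"delta_rot": [0,0,0],"hand": 0.3}], force=20)

```text
clock: 2.9
tcp_pos: [0.5895, 0.1242, 0.0582]
eef_rot: [0.988, 0.153, 0.001, 0.0]
wrist_force: [-0.3, -0.2, 0.7]
gripper_width: 0.0255
grip_force: 0.0
```

```bash
python3 - <<'E'
from h import *
a=r.get_image("scene")["pixels"][200:310,220:420];b=r.get_image("wrist")["pixels"]
save("a1.png",np.vstack([cv2.resize(a,(533,293)),cv2.resize(b,(400,300))[:, :].copy() if 0 else cv2.copyMakeBorder(cv2.resize(b,(400,300)),0,0,0,133,0)]))
E
```

```text
(no output)
```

View pics/a1.png

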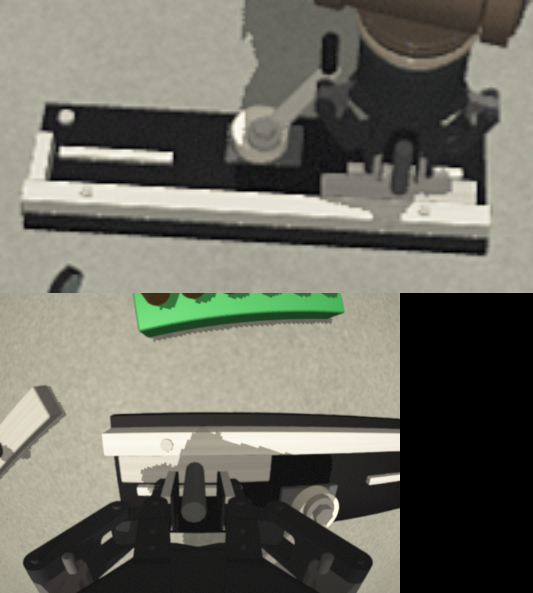

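The grip top at crop (403,150) sits between the fingers, so it is caged. Next I push along the track.

Request:
carry_out(steps=[{"linear": [0.05,-0.15,0],"delta_rot": [0,0,0],"hand": 0.3},{"linear": [0.12,-0.37,0],"delta_rot": [0,0,0],"hand": 0.3},{"linear": [0.2,-0.62,0],"delta_rot": [0,0,0],"hand": 0.3},{"linear": [0.28,-0.86,0],"delta_rot": [0,0,0],"hand": 0.3},{"linear": [0.36,-1.11,0],"delta_rot": [0,0,0],"hand": 0.3},{"linear": [0.44,-1.35,0],"delta_rot": [0,0,0],"hand": 0.3},{"linear": [0.52,-1.6,0],"delta_rot": [0,0,0],"hand": 0.3},{"linear": [0.6,-1.85,0],"delta_rot": [0,0,0],"hand": 0.3},{"linear": [0.68,-2.09,0],"delta_rot": [0,0,0],"hand": 0.3},{"linear": [0.75,-2.31,0],"delta_rot": [0,0,0],"hand": 0.3},{"linear": [0.8,-2.46,0],"delta_rot": [0,0,0],"hand": 0.3},{"linear": [0.84,-2.59,0],"delta_rot": [0,0,0],"hand": 0.3},{"linear": [0.87,-2.67,0],"delta_rot": [0,0,0],"hand": 0.3},{"linear": [0.88,-2.71,0],"delta_rot": [0,0,0],"hand": 0.3},{"linear": [0.88,-2.71,0],"delta_rot": [0,0,0],"hand": 0.3},{"linear": [0.88,-2.71,0],"delta_rot": [0,0,0],"hand": 0.3}])

```text
clock: 4.6
tcp_pos: [0.624, 0.0158, 0.0563]
eef_rot: [0.988, 0.153, 0.0, 0.0]
wrist_force: [-0.4, 0.4, 0.8]
gripper_width: 0.0257
grip_force: 0.0
```

```bash
python3 - <<'E'
from h import *
b=r.get_image("wrist");save("w2.png",b["pixels"]);a=r.get_image("scene");np.savez("s2.npz",**a)
P=pts(a);z=P[...,2];s=(z>.08)&(z<.09)&(np.linalg.norm(P[...,:2]-[.623,.02],axis=-1)<.025)
C=np.array([.608,.0162]);th=np.deg2rad(-72);X=np.array([np.cos(th),np.sin(th)]);Y=np.array([-X[1],X[0]])
m=P[s].mean(0);print(s.sum(),m,(m[:2]-C)@X,(m[:2]-C)@Y,b["K"],b["rvec"],b["tvec"])
E
```

```text
67 [0.62609371 0.02011612 0.08520068] 0.001866812673601626 0.018418283141392083 [[371.64829954   0.         316.10166367]
 [  0.         371.64829954 238.19410888]
 [  0.           0.           1.        ]] [-2.34310699  1.71413698  0.24335609] [-0.1729206   0.59218297  0.36588469]
```

View pics/w2.png

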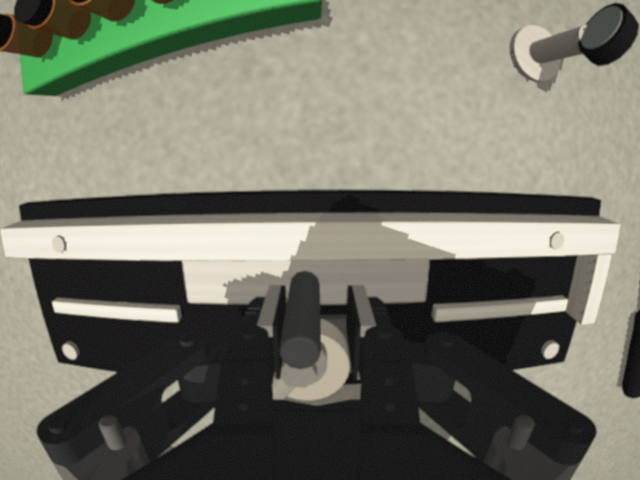

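The wrist view shows the bar (182–430, y≈285) against the fence with its grip at (303,330), opposite the white roller (325,370). The bar is at x ≈ 2 mm. Next is the post, with a check of how close the orange bar is.

```bash
python3 - <<'E'
from h import *
d=dict(np.load("scene0.npz"));P=pts(d);h=cv2.cvtColor(d["pixels"],cv2.COLOR_RGB2HSV)
for n,a,b in(("orange",5,20),("blue",105,125)):
    m=(h[...,0]>a)&(h[...,0]<b)&(h[...,1]>180)&(P[...,0]>.2)&(P[...,0]<.6)&(abs(P[...,1])<.25)&(P[...,2]>.005);q=P[m];print(n,len(q),np.percentile(q,[1,99],axis=0))
E
```

```text
orange 115 [[0.36603769 0.01840484 0.00513881]
 [0.40819481 0.13422425 0.07419984]]
blue 112 [[ 0.27657102 -0.1365428   0.00610178]
 [ 0.54730919  0.1550926   0.11045091]]
```

Request:
carry_out(steps=[{"linear": [-0.04,0.12,0],"delta_rot": [0,0,0],"hand": 0.35},{"linear": [-0.04,0.12,0],"delta_rot": [0,0,0],"hand": 0.4},{"linear": [-0.04,0.12,1],"delta_rot": [0,0,0],"hand": 0.4},{"linear": [-0.04,0.12,2.1],"delta_rot": [0,0,0],"hand": 0.6},{"linear": [-0.04,0.12,2.3],"delta_rot": [0,0,0],"hand": 0.6},{"linear": [-1.0,0.3,2.3],"delta_rot": [0,0,-1.7],"hand": 0.6},{"linear": [-2.0,0.45,2.3],"delta_rot": [0,0,-3.4],"hand": 0.6},{"linear": [-2.8,0.54,2.3],"delta_rot": [0,0,-5.1],"hand": 0.6},{"linear": [-2.8,0.54,2.3],"delta_rot": [0,0,-6.8],"hand": 0.6},{"linear": [-2.8,0.54,2.3],"delta_rot": [0,0,-7.5],"hand": 0.6},{"linear": [-2.8,0.54,2.3],"delta_rot": [0,0,-7.5],"hand": 0.6}])

```text
clock: 5.8
tcp_pos: [0.5118, 0.0375, 0.1482]
eef_rot: [0.985, -0.173, -0.0, 0.0]
wrist_force: [-0.3, 1.1, -0.9]
gripper_width: 0.0514
grip_force: 0.0
```

Request:
carry_out(steps=[{"linear": [0,0,-0.8],"delta_rot": [0,0,0],"hand": 0.6},{"linear": [0,0,-1.6],"delta_rot": [0,0,0],"hand": 0.6},{"linear": [0,0,-2.25],"delta_rot": [0,0,0],"hand": 0.6},{"linear": [0,0,-2.25],"delta_rot": [0,0,0],"hand": 0.4},{"linear": [0,0,-2.25],"delta_rot": [0,0,0],"hand": 0.22},{"linear": [0,0,-2.25],"delta_rot": [0,0,0],"hand": 0.22},{"linear": [0,0,-2.25],"delta_rot": [0,0,0],"hand": 0.22},{"linear": [0,0,-2.25],"delta_rot": [0,0,0],"hand": 0.22}])

```text
clock: 6.6
tcp_pos: [0.5124, 0.0374, 0.0593]
eef_rot: [0.985, -0.173, 0.001, -0.0]
wrist_force: [0.1, -0.4, 0.3]
gripper_width: 0.0188
grip_force: 0.0
```

```bash
python3 - <<'E'
from h import *
a=r.get_image("scene")["pixels"][190:310,220:420];b=r.get_image("wrist")["pixels"]
save("a3.png",np.vstack([cv2.resize(a,(500,300),interpolation=2),cv2.copyMakeBorder(cv2.resize(b,(400,300)),0,0,0,100,0)]))
# swing arc from current lever angle, about bolt; offsets in units relative to now
B=np.array([.587,.0105]);R=.0795;w0=160.1
for k in range(0,100,6):
    q=np.deg2rad(w0+k);p=B+R*np.array([np.cos(q),np.sin(q)])-(B+R*np.array([np.cos(np.deg2rad(w0)),np.sin(np.deg2rad(w0))]));print(k,(p/.04).round(2),round(k/5,2))
E
```

```text
0 [0. 0.] 0.0
6 [-0.06 -0.2 ] 1.2
12 [-0.1 -0.4] 2.4
18 [-0.12 -0.61] 3.6
24 [-0.11 -0.82] 4.8
30 [-0.09 -1.03] 6.0
36 [-0.04 -1.23] 7.2
42 [ 0.03 -1.42] 8.4
48 [ 0.12 -1.61] 9.6
54 [ 0.22 -1.79] 10.8
60 [ 0.35 -1.96] 12.0
66 [ 0.49 -2.11] 13.2
72 [ 0.65 -2.24] 14.4
78 [ 0.82 -2.36] 15.6
84 [ 1.   -2.46] 16.8
90 [ 1.19 -2.55] 18.0
96 [ 1.39 -2.61] 19.2
```

View pics/a3.png

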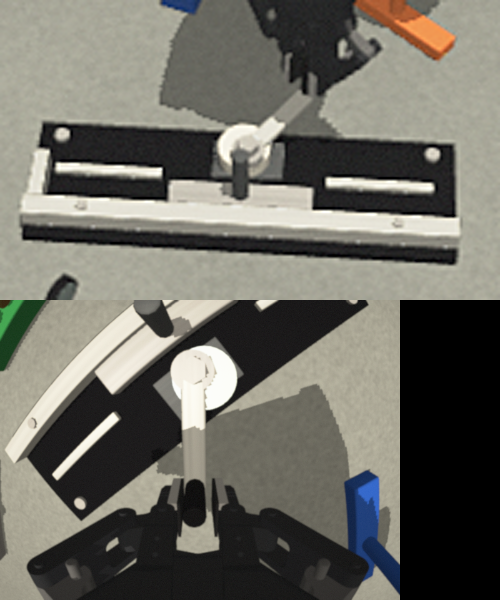

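The post at wrist (195,500) is between the fingers and the lever runs up to the bolt (190,372). The bar is still in the gap. Next I swing the lever.

Request:
carry_out(steps=[{"linear": [-0.03,-0.1,0],"delta_rot": [0,0,0.6],"hand": 0.22},{"linear": [-0.06,-0.2,0],"delta_rot": [0,0,1.2],"hand": 0.22},{"linear": [-0.1,-0.4,0],"delta_rot": [0,0,2.4],"hand": 0.22},{"linear": [-0.12,-0.61,0],"delta_rot": [0,0,3.6],"hand": 0.22},{"linear": [-0.11,-0.82,0],"delta_rot": [0,0,4.8],"hand": 0.22},{"linear": [-0.09,-1.03,0],"delta_rot": [0,0,6],"hand": 0.22},{"linear": [-0.04,-1.23,0],"delta_rot": [0,0,7.2],"hand": 0.22},{"linear": [-0.04,-1.23,0],"delta_rot": [0,0,7.2],"hand": 0.22},{"linear": [-0.04,-1.23,0],"delta_rot": [0,0,7.2],"hand": 0.22}])

```text
clock: 7.6
tcp_pos: [0.5103, -0.0118, 0.0584]
eef_rot: [0.99, 0.138, 0.0, 0.0]
wrist_force: [0.1, -0.7, -0.0]
gripper_width: 0.0189
grip_force: 0.0
```

```bash
python3 - <<'E'
from h import *
a=r.get_image("wrist");b=a["pixels"];print(r.sense()["wrist_force"],a["rvec"],a["tvec"])
save("w4.png",cv2.resize(b[60:440,120:520],None,fx=1.5,fy=1.5))
np.savez("w4.npz",**a)
E
```

```text
[ 0.02954539  0.35367084 -0.15056798] [-2.31922516  1.75016852  0.24852311] [-0.15033134  0.48408082  0.33672875]
```

View pics/w4.png

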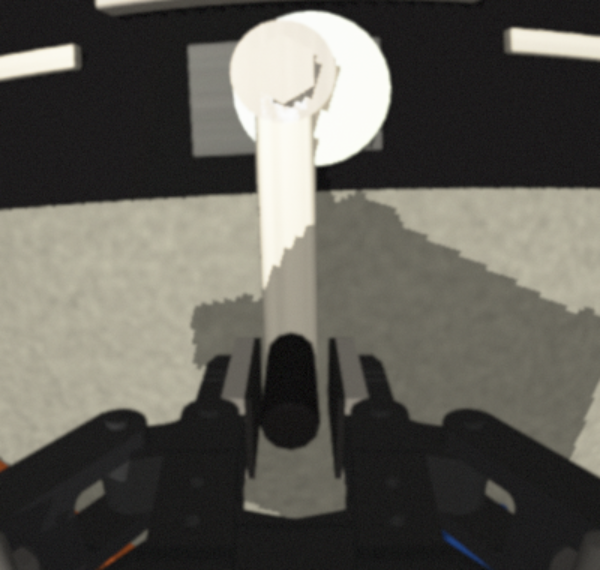

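```bash
cat >> h.py <<'E'
TO=np.array([.624,.0215]);_t=np.deg2rad(-72);TX=np.array([np.cos(_t),np.sin(_t)]);TY=np.array([-TX[1],TX[0]])
def fray(d,u,v,h):
    K=d["K"];R=cv2.Rodrigues(np.array(d["rvec"],float))[0];t=np.array(d["tvec"],float).ravel();o=-R.T@t
    p=np.array([u-K[0,2],v-K[1,2]])/K[0,0];th=np.hypot(*p);g=R.T@np.array([*(p/th*np.sin(th)),np.cos(th)]);w=o+g*(h-o[2])/g[2]
    return np.array([(w[:2]-TO)@TX,(w[:2]-TO)@TY])*1000
E
python3 - <<'E'
from h import *
d=dict(np.load("w4.npz"));g=cv2.cvtColor(d["pixels"],cv2.COLOR_RGB2GRAY)
c=g[:,328].astype(int);print("column 328 rows 20..130",c[20:130].tolist())
m=(g>200).astype(np.uint8);m[:66]=0;m[170:]=0;m[:,:270]=0;m[:,385:]=0
q=np.argwhere(m)[:,::-1]
hull=cv2.convexHull(q.astype(np.int32))[:,0]
e=np.array([fray(d,*p,.032) for p in hull if p[0]>322])
A=np.c_[2*e,np.ones(len(e))];s=np.linalg.lstsq(A,(e**2).sum(1),rcond=None)[0];print("roller centre",s[:2],"r",np.sqrt(s[2]+s[:2]@s[:2]),len(e))
E
```

```text
column 328 rows 20..130 [35, 37, 39, 39, 38, 39, 36, 42, 45, 52, 58, 64, 74, 85, 105, 120, 129, 131, 128, 128, 127, 126, 129, 131, 130, 130, 130, 126, 128, 133, 150, 161, 151, 116, 86, 74, 74, 75, 72, 53, 27, 21, 20, 24, 24, 29, 70, 175, 248, 253, 252, 251, 251, 251, 251, 251, 251, 251, 250, 244, 238, 236, 235, 235, 236, 234, 236, 237, 236, 237, 235, 237, 237, 237, 238, 235, 231, 224, 223, 223, 224, 223, 225, 224, 226, 225, 224, 226, 225, 226, 225, 228, 231, 233, 233, 233, 229, 208, 165, 155, 159, 160, 173, 196, 209, 219, 230, 235, 235, 235]
roller centre [  3.08498643 -41.059777  ] r 21.71554720486846 19
```

Request:
carry_out(steps=[{"linear": [0.07,-0.19,0],"delta_rot": [0,0,1.2],"hand": 0.22},{"linear": [0.16,-0.38,0],"delta_rot": [0,0,2.4],"hand": 0.22},{"linear": [0.26,-0.56,0],"delta_rot": [0,0,3.6],"hand": 0.22},{"linear": [0.39,-0.73,0],"delta_rot": [0,0,4.8],"hand": 0.22},{"linear": [0.53,-0.88,0],"delta_rot": [0,0,6],"hand": 0.22},{"linear": [0.53,-0.88,0],"delta_rot": [0,0,6],"hand": 0.22},{"linear": [0.53,-0.88,0],"delta_rot": [0,0,6],"hand": 0.22}])

```text
clock: 8.35
tcp_pos: [0.5313, -0.0466, 0.0583]
eef_rot: [0.921, 0.39, -0.0, -0.0]
wrist_force: [0.0, -1.0, 0.3]
gripper_width: 0.0187
grip_force: 0.0
```

```bash
python3 - <<'E'
from h import *
d=dict(np.load("w4.npz"));print("bar edge before",fray(d,328,52.5,.026))
a=r.get_image("wrist");b=a["pixels"];print(r.sense()["wrist_force"])
save("w5.png",cv2.resize(b[20:400,120:520],None,fx=1.5,fy=1.5))
np.savez("w5.npz",**a)
E
```

```text
bar edge before [  4.49254721 -11.49494648]
[1.03526664 0.18294603 1.18639021]
```

View pics/w5.png

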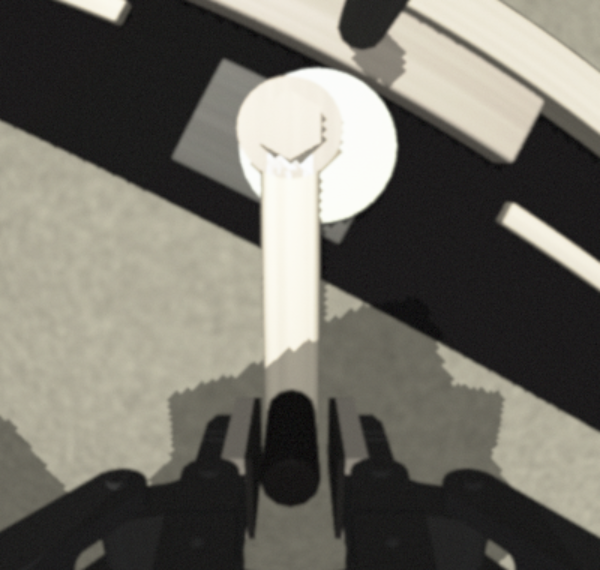

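The wrist crop shows the roller disc (320,145) nearly at the bar edge (~(390,90)), with the post still caged at (290,450). I'll measure the gap.

```bash
python3 - <<'E'
from h import *
d=dict(np.load("w5.npz"));g=cv2.cvtColor(d["pixels"],cv2.COLOR_RGB2GRAY)
m=((g>242)).astype(np.uint8);m[:63]=0;m[171:]=0;m[:,:335]=0;m[:,390:]=0
m=cv2.morphologyEx(m,cv2.MORPH_OPEN,np.ones((3,3)))
n,l,st,_=cv2.connectedComponentsWithStats(m);k=1+st[1:,4].argmax();print(st[k])
q=np.argwhere(l==k)[:,::-1];hull=cv2.convexHull(q.astype(np.int32))[:,0]
e=np.array([fray(d,*p,.032) for p in hull if p[0]>345])
s=np.linalg.lstsq(np.c_[2*e,np.ones(len(e))],(e**2).sum(1),rcond=None)[0];print("roller",s[:2],"r",np.sqrt(s[2]+s[:2]@s[:2]),len(e))
B=np.array([(np.array([.587,.0105])-TO)@TX,(np.array([.587,.0105])-TO)@TY])*1e3;print("bolt",B)
Bc=np.array([.587,.0105]);R=.0795
f=lambda k:Bc+R*np.array([np.cos(np.deg2rad(160.1+k)),np.sin(np.deg2rad(160.1+k))])
for k in range(66,102,2):print(k,((f(k)-f(66))/.04).round(3),(k-66)/5)
E
```

```text
[ 335   67   49  100 3224]
roller [  4.32475429 -36.77659787] r 21.416584773358085 21
bolt [ -0.97200711 -38.58827804]
66 [0. 0.] 0.0
68 [ 0.051 -0.047] 0.4
70 [ 0.103 -0.093] 0.8
72 [ 0.157 -0.136] 1.2
74 [ 0.213 -0.178] 1.6
76 [ 0.27  -0.218] 2.0
78 [ 0.328 -0.255] 2.4
80 [ 0.387 -0.291] 2.8
82 [ 0.448 -0.324] 3.2
84 [ 0.51  -0.356] 3.6
86 [ 0.573 -0.385] 4.0
88 [ 0.637 -0.412] 4.4
90 [ 0.702 -0.437] 4.8
92 [ 0.767 -0.459] 5.2
94 [ 0.834 -0.479] 5.6
96 [ 0.901 -0.497] 6.0
98 [ 0.968 -0.513] 6.4
100 [ 1.036 -0.526] 6.8
```

Request:
carry_out(steps=[{"linear": [0.1,-0.09,0],"delta_rot": [0,0,0.8],"hand": 0.22},{"linear": [0.21,-0.18,0],"delta_rot": [0,0,1.6],"hand": 0.22},{"linear": [0.33,-0.255,0],"delta_rot": [0,0,2.4],"hand": 0.22},{"linear": [0.39,-0.29,0],"delta_rot": [0,0,2.8],"hand": 0.22},{"linear": [0.39,-0.29,0],"delta_rot": [0,0,2.8],"hand": 0.22},{"linear": [0.39,-0.29,0],"delta_rot": [0,0,2.8],"hand": 0.22}])

```text
clock: 9.0
tcp_pos: [0.5469, -0.0583, 0.0583]
eef_rot: [0.866, 0.5, -0.0, 0.0]
wrist_force: [0.2, 1.5, -0.2]
gripper_width: 0.0186
grip_force: 0.0
```

Request:
carry_out(steps=[{"linear": [0.06,-0.035,0],"delta_rot": [0,0,0.4],"hand": 0.22},{"linear": [0.06,-0.035,0],"delta_rot": [0,0,0.4],"hand": 0.22},{"linear": [0.06,-0.035,0],"delta_rot": [0,0,0.4],"hand": 0.22}])

```text
clock: 9.3
tcp_pos: [0.5494, -0.0598, 0.0583]
eef_rot: [0.857, 0.515, 0.0, 0.0]
wrist_force: [1.2, -0.7, 0.3]
gripper_width: 0.0186
grip_force: 0.0
```

Request:
carry_out(steps=[{"linear": [0.06,-0.03,0],"delta_rot": [0,0,0.4],"hand": 0.22},{"linear": [0.06,-0.03,0],"delta_rot": [0,0,0.4],"hand": 0.22},{"linear": [0.06,-0.03,0],"delta_rot": [0,0,0.4],"hand": 0.22}])

```text
clock: 9.6
tcp_pos: [0.5519, -0.0612, 0.0583]
eef_rot: [0.848, 0.53, 0.0, 0.0]
wrist_force: [1.1, -0.0, 0.7]
gripper_width: 0.0186
grip_force: 0.0
```

```bash
python3 - <<'E'
from h import *
d=r.get_image("wrist");np.savez("w6.npz",**d);save("w6.png",cv2.resize(d["pixels"][20:220,220:460],None,fx=3,fy=3,interpolation=2))
g=cv2.cvtColor(d["pixels"],cv2.COLOR_RGB2GRAY)
m=((g>242)).astype(np.uint8);m[:63]=0;m[171:]=0;m[:,:335]=0;m[:,390:]=0
m=cv2.morphologyEx(m,cv2.MORPH_OPEN,np.ones((3,3)))
n,l,st,_=cv2.connectedComponentsWithStats(m);k=1+st[1:,4].argmax();print(st[k])
q=np.argwhere(l==k)[:,::-1];hull=cv2.convexHull(q.astype(np.int32))[:,0]
e=np.array([fray(d,*p,.032) for p in hull if p[0]>345])
s=np.linalg.lstsq(np.c_[2*e,np.ones(len(e))],(e**2).sum(1),rcond=None)[0];print("roller",s[:2],"r",np.sqrt(s[2]+s[:2]@s[:2]),len(e))
E
```

```text
[ 335   67   50  100 3318]
roller [  3.98987555 -34.2315333 ] r 21.480894776319616 19
```

View pics/w6.png

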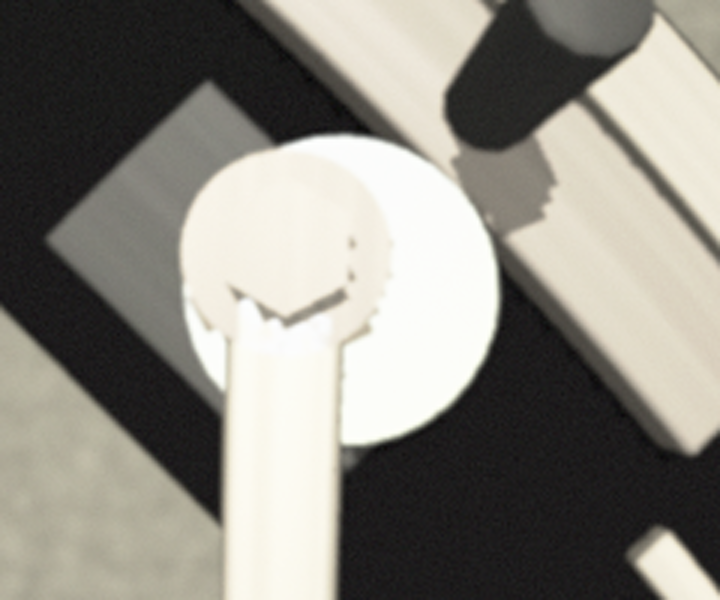

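The roller (340,290) is about touching the bar edge (470,210) in the crop. Measured play is about 0.5 mm, so I'll creep on to feel contact.

Request:
carry_out(steps=[{"linear": [0.06,-0.03,0],"delta_rot": [0,0,0.4],"hand": 0.22},{"linear": [0.06,-0.03,0],"delta_rot": [0,0,0.4],"hand": 0.22},{"linear": [0.06,-0.03,0],"delta_rot": [0,0,0.4],"hand": 0.22}])

```text
clock: 9.95
tcp_pos: [0.5543, -0.0624, 0.0583]
eef_rot: [0.839, 0.545, 0.0, 0.0]
wrist_force: [0.5, 0.6, 1.0]
gripper_width: 0.0188
grip_force: 0.0
```

Request:
carry_out(steps=[{"linear": [0.06,-0.03,0],"delta_rot": [0,0,0.4],"hand": 0.22},{"linear": [0.06,-0.03,0],"delta_rot": [0,0,0.4],"hand": 0.22},{"linear": [0.06,-0.03,0],"delta_rot": [0,0,0.4],"hand": 0.22}])

```text
clock: 10.25
tcp_pos: [0.5567, -0.0636, 0.0583]
eef_rot: [0.829, 0.559, 0.0, 0.0]
wrist_force: [-0.7, 0.5, 0.1]
gripper_width: 0.019
grip_force: 0.0
```

Request:
carry_out(steps=[{"linear": [0.06,-0.03,0],"delta_rot": [0,0,0.4],"hand": 0.22},{"linear": [0.06,-0.03,0],"delta_rot": [0,0,0.4],"hand": 0.22},{"linear": [0.06,-0.03,0],"delta_rot": [0,0,0.4],"hand": 0.22}])

```text
clock: 10.55
tcp_pos: [0.5591, -0.0648, 0.0583]
eef_rot: [0.819, 0.574, 0.0, 0.0]
wrist_force: [0.4, 0.9, -0.3]
gripper_width: 0.0191
grip_force: 0.0
```

```bash
python3 - <<'E'
from h import *
d=r.get_image("wrist");s=r.sense();print(s["wrist_force"],s["grip_force"],s["torque"])
g=cv2.cvtColor(d["pixels"],cv2.COLOR_RGB2GRAY)
m=((g>242)).astype(np.uint8);m[:63]=0;m[171:]=0;m[:,:335]=0;m[:,390:]=0
m=cv2.morphologyEx(m,cv2.MORPH_OPEN,np.ones((3,3)))
n,l,st,_=cv2.connectedComponentsWithStats(m);k=1+st[1:,4].argmax();print(st[k])
q=np.argwhere(l==k)[:,::-1];hull=cv2.convexHull(q.astype(np.int32))[:,0]
e=np.array([fray(d,*p,.032) for p in hull if p[0]>345])
s=np.linalg.lstsq(np.c_[2*e,np.ones(len(e))],(e**2).sum(1),rcond=None)[0];print("roller",s[:2],"r",np.sqrt(s[2]+s[:2]@s[:2]),len(e))
E
```

```text
[0.52071105 0.02575436 0.6307963 ] 0.0 [ 0.00667407 -0.01938816  0.06248444]
[ 335   65   52  101 3388]
roller [  3.85592312 -33.21239934] r 21.33448798701937 20
```

Request:
carry_out(steps=[{"linear": [0.065,-0.02,0],"delta_rot": [0,0,0.4],"hand": 0.22},{"linear": [0.065,-0.02,0],"delta_rot": [0,0,0.4],"hand": 0.22},{"linear": [0.065,-0.02,0],"delta_rot": [0,0,0.4],"hand": 0.22}])

```text
clock: 10.9
tcp_pos: [0.5617, -0.0656, 0.0583]
eef_rot: [0.809, 0.588, 0.0, 0.0]
wrist_force: [-0.1, -0.3, -0.6]
gripper_width: 0.0186
grip_force: 0.0
```

Request:
carry_out(steps=[{"linear": [0.065,-0.02,0],"delta_rot": [0,0,0.4],"hand": 0.22},{"linear": [0.065,-0.02,0],"delta_rot": [0,0,0.4],"hand": 0.22},{"linear": [0.065,-0.02,0],"delta_rot": [0,0,0.4],"hand": 0.22}])

```text
clock: 11.2
tcp_pos: [0.5642, -0.0664, 0.0583]
eef_rot: [0.799, 0.602, 0.0, 0.0]
wrist_force: [-0.1, 0.1, 0.2]
gripper_width: 0.0188
grip_force: 0.4
```

```bash
cat > m.py <<'E'
from h import *
d=r.get_image("wrist");s=r.sense();print(s["wrist_force"],s["grip_force"],s["gripper_width"])
g=cv2.cvtColor(d["pixels"],cv2.COLOR_RGB2GRAY)
m=((g>242)).astype(np.uint8);m[:60]=0;m[171:]=0;m[:,:335]=0;m[:,392:]=0
m=cv2.morphologyEx(m,cv2.MORPH_OPEN,np.ones((3,3)))
n,l,st,_=cv2.connectedComponentsWithStats(m);k=1+st[1:,4].argmax();print(st[k])
q=np.argwhere(l==k)[:,::-1];hull=cv2.convexHull(q.astype(np.int32))[:,0]
e=np.array([fray(d,*p,.032) for p in hull if p[0]>345])
s=np.linalg.lstsq(np.c_[2*e,np.ones(len(e))],(e**2).sum(1),rcond=None)[0];print("roller",s[:2],"r",np.sqrt(s[2]+s[:2]@s[:2]),len(e))
np.savez("last.npz",**d)
E
python3 m.py; python3 -c "
from h import *
d=dict(np.load('last.npz'));save('w7.png',cv2.resize(d['pixels'][20:380,200:480],None,fx=1.6,fy=1.6,interpolation=2))"
```

```text
[-0.49843359  0.32302918 -0.08573788] 0.45338242314755917 0.01923790732929179
[ 335   66   53  100 3385]
roller [  3.62667461 -32.79783566] r 21.39882298461148 22
```

View pics/w7.png

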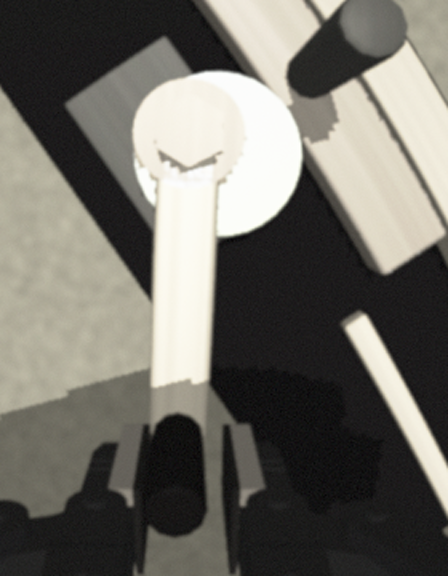

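Request:
carry_out(steps=[{"linear": [0.065,-0.02,0],"delta_rot": [0,0,0.4],"hand": 0.22},{"linear": [0.065,-0.02,0],"delta_rot": [0,0,0.4],"hand": 0.22},{"linear": [0.065,-0.02,0],"delta_rot": [0,0,0.4],"hand": 0.22}])

```text
clock: 11.55
tcp_pos: [0.5664, -0.0669, 0.0583]
eef_rot: [0.788, 0.616, -0.0, -0.0]
wrist_force: [-4.3, 2.9, 2.2]
gripper_width: 0.019
grip_force: 2.5
```

```bash
python3 m.py
```

```text
[-4.91732701  2.31456449  2.29888319] 2.6192761212587357 0.01879043946527559
[ 335   66   54  101 3411]
roller [  3.50390722 -32.56814582] r 21.426420384034653 18
```

Request:
carry_out(steps=[{"linear": [-0.1,0.03,0],"delta_rot": [0,0,-0.6],"hand": 0.22},{"linear": [-0.17,0.055,0],"delta_rot": [0,0,-1.0],"hand": 0.22},{"linear": [-0.23,0.075,0],"delta_rot": [0,0,-1.4],"hand": 0.22},{"linear": [-0.23,0.075,0],"delta_rot": [0,0,-1.4],"hand": 0.22},{"linear": [-0.23,0.075,0],"delta_rot": [0,0,-1.4],"hand": 0.22}])

```text
clock: 12.1
tcp_pos: [0.5581, -0.0643, 0.0584]
eef_rot: [0.824, 0.567, 0.0, 0.0]
wrist_force: [1.3, -0.4, -0.4]
gripper_width: 0.0189
grip_force: 0.0
```

```bash
python3 m.py
```

```text
[ 0.13345982 -0.4417072   0.45752535] 0.02294091449584812 0.01916973977126703
[ 335   65   52  100 3336]
roller [  3.616291   -32.94765729] r 21.43857507441455 20
```

Request:
carry_out(steps=[{"linear": [-0.04,0.018,0],"delta_rot": [0,0,-0.25],"hand": 0.22},{"linear": [-0.08,0.035,0],"delta_rot": [0,0,-0.5],"hand": 0.22},{"linear": [-0.08,0.035,0],"delta_rot": [0,0,-0.5],"hand": 0.22},{"linear": [-0.08,0.035,0],"delta_rot": [0,0,-0.5],"hand": 0.22}])

```text
clock: 12.55
tcp_pos: [0.5544, -0.0628, 0.0583]
eef_rot: [0.836, 0.549, -0.0, -0.0]
wrist_force: [-0.6, -0.4, 0.1]
gripper_width: 0.019
grip_force: 0.0
```

```bash
python3 m.py
```

```text
[-0.37556533  0.46858777  0.21986321] 0.0 0.01864201135691183
[ 335   65   53  100 3335]
roller [  3.81711056 -33.39083578] r 21.432465300037393 21
```

Request:
carry_out(steps=[{"linear": [0.05,-0.022,0],"delta_rot": [0,0,0],"hand": 0.22},{"linear": [0.05,-0.022,0],"delta_rot": [0,0,0],"hand": 0.4},{"linear": [0.05,-0.022,0],"delta_rot": [0,0,0],"hand": 0.5},{"linear": [0.05,-0.022,0],"delta_rot": [0,0,0],"hand": 0.5},{"linear": [0.05,-0.022,0],"delta_rot": [0,0,0],"hand": 0.5},{"linear": [0.05,-0.022,0],"delta_rot": [0,0,0],"hand": 0.5},{"linear": [0.05,-0.022,0.8],"delta_rot": [0,0,0],"hand": 0.5},{"linear": [0.05,-0.022,1.6],"delta_rot": [0,0,0],"hand": 0.5},{"linear": [0.05,-0.022,2.5],"delta_rot": [0,0,0],"hand": 0.5},{"linear": [0.05,-0.022,2.5],"delta_rot": [0,0,0],"hand": 0.5}])

```text
clock: 13.6
tcp_pos: [0.5582, -0.064, 0.1625]
eef_rot: [0.836, 0.549, 0.002, 0.003]
wrist_force: [0.2, 0.0, -0.4]
gripper_width: 0.0425
grip_force: 0.0
```

```bash
python3 - <<'E'
from h import *
for n in("scene","side"):
    a=r.get_image(n);P=pts(a);z=P[...,2];s=(z>.08)&(z<.09)&(np.linalg.norm(P[...,:2]-[.626,.02],axis=-1)<.025)
    if s.sum(): m=P[s].mean(0);print(n,s.sum(),m)
d=r.get_image("wrist");save("w8.png",d["pixels"]);print(r.sense()["tcp_pos"],r.sense()["eef_rot"])
E
```

```text
scene 39 [0.62433647 0.02142109 0.08569621]
side 35 [0.62290918 0.01784743 0.08418365]
[ 0.55625269 -0.063634    0.15792797] [ 8.35909762e-01  5.48866875e-01 -1.22118853e-04 -9.06276868e-05]
```

View pics/w8.png

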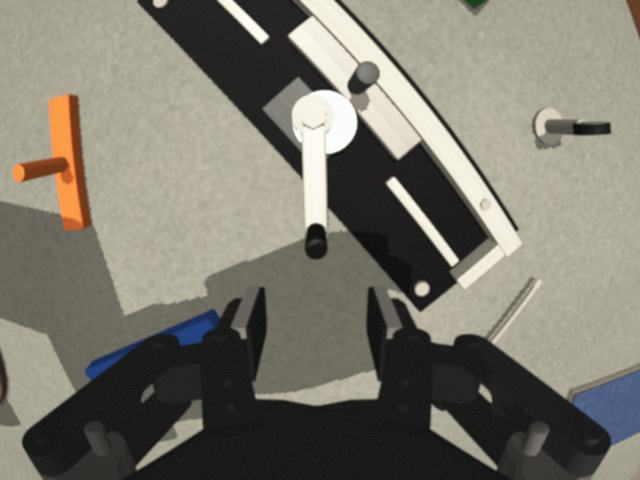

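The lever is free at (316,240), the roller (325,120) is at the bar, and the grip is at (366,75). Now back to the grip.

Request:
carry_out(steps=[{"linear": [0.6,0.7,0],"delta_rot": [0,0,-1.7],"hand": 0.5},{"linear": [1.2,1.4,0],"delta_rot": [0,0,-3.4],"hand": 0.5},{"linear": [1.68,2.08,0],"delta_rot": [0,0,-5.1],"hand": 0.5},{"linear": [1.68,2.08,0],"delta_rot": [0,0,-6.8],"hand": 0.5},{"linear": [1.68,2.08,0],"delta_rot": [0,0,-8.5],"hand": 0.5},{"linear": [1.68,2.08,0],"delta_rot": [0,0,-9.8],"hand": 0.5},{"linear": [1.68,2.08,0],"delta_rot": [0,0,-9.8],"hand": 0.5},{"linear": [1.68,2.08,0],"delta_rot": [0,0,-9.8],"hand": 0.5}])

```text
clock: 14.55
tcp_pos: [0.6235, 0.0195, 0.1573]
eef_rot: [0.988, 0.154, -0.001, -0.0]
wrist_force: [-0.4, 0.4, 0.8]
gripper_width: 0.0426
grip_force: 0.0
```

Request:
carry_out(steps=[{"linear": [0,0,-0.8],"delta_rot": [0,0,0],"hand": 0.5},{"linear": [0,0,-1.6],"delta_rot": [0,0,0],"hand": 0.5},{"linear": [0,0,-2.4],"delta_rot": [0,0,0],"hand": 0.5},{"linear": [0,0,-2.5],"delta_rot": [0,0,0],"hand": 0.4},{"linear": [0,0,-2.5],"delta_rot": [0,0,0],"hand": 0.3},{"linear": [0,0,-2.5],"delta_rot": [0,0,0],"hand": 0.3},{"linear": [0,0,-2.5],"delta_rot": [0,0,0],"hand": 0.3}])

```text
clock: 15.25
tcp_pos: [0.6245, 0.0195, 0.0599]
eef_rot: [0.988, 0.153, 0.001, 0.0]
wrist_force: [-0.1, -0.5, -0.1]
gripper_width: 0.0252
grip_force: 0.0
```

Request:
carry_out(steps=[{"linear": [0.04,-0.12,0],"delta_rot": [0,0,0],"hand": 0.3},{"linear": [0.08,-0.25,0],"delta_rot": [0,0,0],"hand": 0.3},{"linear": [0.13,-0.4,0],"delta_rot": [0,0,0],"hand": 0.3},{"linear": [0.18,-0.55,0],"delta_rot": [0,0,0],"hand": 0.3},{"linear": [0.23,-0.71,0],"delta_rot": [0,0,0],"hand": 0.3},{"linear": [0.28,-0.86,0],"delta_rot": [0,0,0],"hand": 0.3},{"linear": [0.33,-1.02,0],"delta_rot": [0,0,0],"hand": 0.3},{"linear": [0.38,-1.17,0],"delta_rot": [0,0,0],"hand": 0.3},{"linear": [0.43,-1.32,0],"delta_rot": [0,0,0],"hand": 0.3},{"linear": [0.46,-1.43,0],"delta_rot": [0,0,0],"hand": 0.3}])

```text
clock: 16.25
tcp_pos: [0.6424, -0.0383, 0.0583]
eef_rot: [0.988, 0.153, 0.0, 0.0]
wrist_force: [-0.1, 2.3, 2.1]
gripper_width: 0.0257
grip_force: 1.3
```

Request:
carry_out(steps=[{"linear": [0.04,-0.12,0],"delta_rot": [0,0,0],"hand": 0.3},{"linear": [0.08,-0.25,0],"delta_rot": [0,0,0],"hand": 0.3},{"linear": [0.13,-0.4,0],"delta_rot": [0,0,0],"hand": 0.3},{"linear": [0.18,-0.55,0],"delta_rot": [0,0,0],"hand": 0.3},{"linear": [0.23,-0.71,0],"delta_rot": [0,0,0],"hand": 0.3},{"linear": [0.28,-0.86,0],"delta_rot": [0,0,0],"hand": 0.3},{"linear": [0.32,-0.99,0],"delta_rot": [0,0,0],"hand": 0.3},{"linear": [0.35,-1.09,0],"delta_rot": [0,0,0],"hand": 0.3},{"linear": [0.37,-1.14,0],"delta_rot": [0,0,0],"hand": 0.3},{"linear": [0.37,-1.14,0],"delta_rot": [0,0,0],"hand": 0.3}])

```text
clock: 17.25
tcp_pos: [0.6569, -0.0835, 0.0583]
eef_rot: [0.988, 0.153, -0.0, -0.0]
wrist_force: [-1.5, -0.1, 0.2]
gripper_width: 0.0259
grip_force: 0.4
```

```bash
python3 - <<'E'
from h import *
for n in("scene","side"):
    a=r.get_image(n);P=pts(a);z=P[...,2];s=(z>.08)&(z<.09)&(np.linalg.norm(P[...,:2]-[.655,-.079],axis=-1)<.025)
    if s.sum(): m=P[s].mean(0);print(n,s.sum(),m,(m[:2]-TO)@TX,(m[:2]-TO)@TY)
print(r.sense()["wrist_force"])
E
```

```text
scene 70 [ 0.65828945 -0.08070588  0.08539856] 0.10779959434718962 0.0010278453124776285
side 65 [ 0.64880505 -0.07638578  0.08489346] 0.10076009396495887 -0.006657366908680564
[-1.12584065 -0.08813374 -0.46975958]
```

Request:
carry_out(steps=[{"linear": [0.012,-0.036,0],"delta_rot": [0,0,0],"hand": 0.3},{"linear": [0.023,-0.072,0],"delta_rot": [0,0,0],"hand": 0.3},{"linear": [0.023,-0.072,0],"delta_rot": [0,0,0],"hand": 0.3}])

```text
clock: 17.65
tcp_pos: [0.657, -0.0841, 0.0586]
eef_rot: [0.988, 0.153, -0.001, -0.001]
wrist_force: [-4.8, 14.6, 7.3]
gripper_width: 0.0256
grip_force: 7.6
```

Request:
carry_out(steps=[{"linear": [0.012,-0.036,0],"delta_rot": [0,0,0],"hand": 0.3},{"linear": [0.023,-0.072,0],"delta_rot": [0,0,0],"hand": 0.3},{"linear": [0.023,-0.072,0],"delta_rot": [0,0,0],"hand": 0.3}])

```text
clock: 17.95
tcp_pos: [0.6572, -0.0847, 0.0591]
eef_rot: [0.988, 0.153, -0.002, -0.003]
wrist_force: [-8.5, 27.5, 15.5]
gripper_width: 0.0259
grip_force: 15.0
```

The bar has met the stop, with the force rising. Backing off and lifting clear.

Request:
carry_out(steps=[{"linear": [-0.04,0.12,0],"delta_rot": [0,0,0],"hand": 0.3},{"linear": [-0.075,0.23,0],"delta_rot": [0,0,0],"hand": 0.3},{"linear": [-0.075,0.23,0],"delta_rot": [0,0,0],"hand": 0.45},{"linear": [-0.075,0.23,0],"delta_rot": [0,0,0],"hand": 0.5},{"linear": [-0.075,0.23,0],"delta_rot": [0,0,0],"hand": 0.5},{"linear": [-0.075,0.23,0.7],"delta_rot": [0,0,0],"hand": 0.5},{"linear": [-0.075,0.23,1.5],"delta_rot": [0,0,0],"hand": 0.5},{"linear": [-0.075,0.23,2.5],"delta_rot": [0,0,0],"hand": 0.5},{"linear": [-0.075,0.23,3.5],"delta_rot": [0,0,0],"hand": 0.5},{"linear": [-1.5,0.23,4],"delta_rot": [0,0,0],"hand": 0.5},{"linear": [-2,0.23,4],"delta_rot": [0,0,0],"hand": 0.5},{"linear": [-2,0.23,4],"delta_rot": [0,0,0],"hand": 0.5}])

```text
clock: 19.15
tcp_pos: [0.5763, -0.0801, 0.2197]
eef_rot: [0.988, 0.152, 0.0, 0.0]
wrist_force: [1.5, -0.5, 0.3]
gripper_width: 0.0427
grip_force: 0.0
```

```bash
python3 - <<'E'
from h import *
for n in("scene","side"):
    a=r.get_image(n);P=pts(a);z=P[...,2];s=(z>.08)&(z<.09)&(np.linalg.norm(P[...,:2]-[.655,-.079],axis=-1)<.025)
    if s.sum(): m=P[s].mean(0);print(n,s.sum(),m,(m[:2]-TO)@TX,(m[:2]-TO)@TY)
    s=(z>.076)&(z<.088)&(np.linalg.norm(P[...,:2]-[.557,-.063],axis=-1)<.02);print("post",s.sum(),P[s].mean(0) if s.sum() else 0)
d=r.get_image("wrist");save("w9.png",d["pixels"])
E
```

```text
scene 44 [ 0.65543268 -0.07700227  0.08529785] 0.10339445620752671 -0.0005446169127784708
post 37 [ 0.55814137 -0.05997985  0.08167139]
side 38 [ 0.65463293 -0.08169345  0.08459819] 0.10760889918983392 -0.0027548831260107735
post 36 [ 0.5561273  -0.06445409  0.08042108]
```

View pics/w9.png

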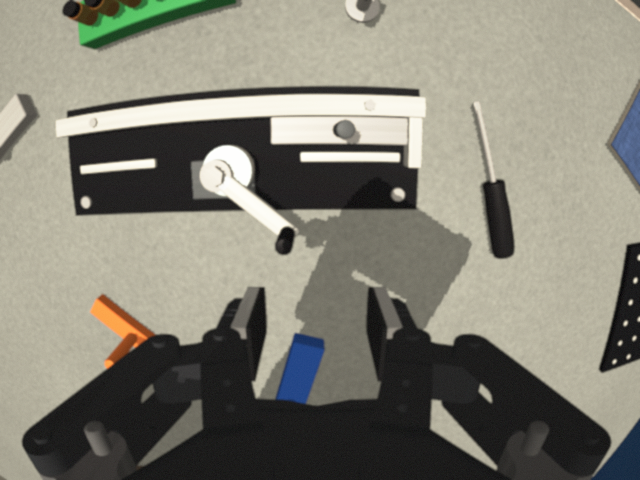

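The bar lies against the end stop (408,131), and the lever (285,240) and roller (228,165) are unchanged.

```bash
python3 -c "
from station import r
print(r.hand_in())"
```

```text
the job is handed in; nothing more can be done
None
```

The job is handed in: the roller is set with an estimated 0.6–0.8 mm of play, and the bar was pushed through the gap up to the end stop. The lever was where I left it in the last pictures and no bystander was touched; the hand-in gave back no verdict.

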